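# Free the stuck stand-off and sort the stage hardware by length

## Task

The microscope stage has been taken apart: take the drift, push the stuck brass stand-off out of its bracket through the access hole in the rear plate, and lay the drift back on its mat. Then sort this stand-off and every loose one on the bench by length with the three gauge boxes: each goes down through the shortest slot it can pass lying flat, into the compartment below. Leave the oil bottle, the objective and the slide box as they stand.

Things in the scene. Friction and masses are not known exactly. Their poses are not given: they have to be found in the camera images.
- short_1: brass hexagonal stand-off, the short kind, 36 mm long, 16 mm across flats (18.5 mm across corners), 54 g; origin at its centre, x along its length. Starts lying loose on a flat on the bench; may be absent.
- short_2: brass hexagonal stand-off, the short kind, 36 mm long, 16 mm across flats (18.5 mm across corners), 54 g; origin at its centre, x along its length. Starts lying loose on a flat on the bench; may be absent.
- medium_1: brass hexagonal stand-off, the medium kind, 52 mm long, 16 mm across flats (18.5 mm across corners), 78 g; origin at its centre, x along its length. Starts lying loose on a flat on the bench; may be absent.
- medium_2: brass hexagonal stand-off, the medium kind, 52 mm long, 16 mm across flats (18.5 mm across corners), 78 g; origin at its centre, x along its length. Starts lying loose on a flat on the bench; may be absent.
- long_1: brass hexagonal stand-off, the long kind, 68 mm long, 16 mm across flats (18.5 mm across corners), 102 g; origin at its centre, x along its length. Starts lying loose on a flat on the bench; may be absent.
- long_2: brass hexagonal stand-off, the long kind, 68 mm long, 16 mm across flats (18.5 mm across corners), 102 g; origin at its centre, x along its length. Starts lying loose on a flat on the bench; may be absent.
- stuck: brass hexagonal stand-off, the medium kind, 52 mm long, 16 mm across flats (18.5 mm across corners), 78 g; origin at its centre, x along its length. Starts stuck inside the bore of the bracket, in the middle of it, out of reach of fingers.
- gauge_short: fixed gauge box for short stand-offs: clear walls, black floor, blue 5 mm lid with one slot 44 mm long (along x) by 24 mm wide in its middle; box 100 (x) by 58 (y) by 63 mm high, inside 92 x 50 x 54 mm. Origin: centre of its underside, z up. The compartment is the space under the lid.
- gauge_short_slot (a point): centre of that slot, at the lid's upper face (69 mm above the bench)
- gauge_medium: fixed gauge box for medium stand-offs: clear walls, black floor, blue 5 mm lid with one slot 60 mm long (along x) by 24 mm wide in its middle; box 100 (x) by 58 (y) by 63 mm high, inside 92 x 50 x 54 mm. Origin: centre of its underside, z up. The compartment is the space under the lid.
- gauge_medium_slot (a point): centre of that slot, at the lid's upper face (69 mm above the bench)
- gauge_long: fixed gauge box for long stand-offs: clear walls, black floor, blue 5 mm lid with one slot 76 mm long (along x) by 24 mm wide in its middle; box 100 (x) by 58 (y) by 63 mm high, inside 92 x 50 x 54 mm. Origin: centre of its underside, z up. The compartment is the space under the lid.
- gauge_long_slot (a point): centre of that slot, at the lid's upper face (69 mm above the bench)
- rack: fixed blue plate 112 (x) by 204 (y) by 6 mm under the three gauge boxes, which stand on it side by side, 62 mm apart along its y, in any order, the slots along its x; origin: centre of its underside
- bracket: fixed grey stage bracket. Origin: underside, below the bore's middle; x along the bore from access hole to exit. Base 18 mm thick, x -38 to +110, 60 mm wide, under a housing (x -38 to +30, 52 mm high). Bore: x -30 to +30, 21 mm wide, floor = top of the base; open at the exit, where the base goes on as a flat open ledge 80 mm long. A dark 8 mm rear plate closes the other end.
- pad (a joint): height in m of the red sprung pad in the bracket's roof, above x = 5 to 23 mm: 0 while it presses on the stuck stand-off (about 3 N; pushing that out takes roughly 2 to 10 N), -0.001 when nothing is below it
- bracket_hole (a point): access hole: 15 x 15 mm square through the rear plate, its lower edge level with the bore floor, too small for a stand-off. Point on the bore's centre line (26 mm above the bench) at the plate's outer face, where the drift goes in, moving along the bracket's +x
- bracket_exit (a point): the same centre line at the exit face of the bore, 68 mm further along
- drift: loose push-out drift, 100 g: orange square handle 70 mm long, 20 x 20 mm, with a steel pin 8 mm in diameter and 90 mm long out of its +x end. Origin at the handle's centre, x towards the pin's tip, pin on the handle's centre line. Starts lying on its mat.
- drift_tip (a point): end of the drift's pin, 125 mm from the handle's centre
- mat: fixed black rubber mat of the drift, 200 mm (x) by 80 mm (y), 5 mm thick; origin: centre of its underside; the drift starts with its handle's centre about 45 mm towards -x of the mat's centre and points roughly along the mat's x
- oil_bottle: bystander: amber bottle, 36 mm in diameter, 75 mm high, origin at its foot; loose
- objective: bystander: dark microscope objective standing up, 34 mm in diameter, 52 mm high, origin at its foot; loose
- slide_box: bystander: blue slide box 60 x 110 x 34 mm, origin at its underside; loose
Not all that is in view belongs to the job. What is shaped like the short_2 but black, green or white is not meant.

How it is judged:
By the outcome, as a careful person would: the job done as asked, in the order asked, and still so for the second after the job is handed in, with the robot touching nothing.
Of short_1, short_2, medium_1, medium_2, long_1, long_2 only 4 to 6 are there at a start; the rules pass over those that are not, and their reading is None.
At some moment in a run one of short_1, short_2, medium_1, medium_2, long_1, long_2 may be knocked a few centimetres aside while the robot is not near it.
Once in a run the grip may slacken for a moment while it holds something.
It also fails if it takes over 210 s, if anything falls off the work surface, if the arm or the gripper's body presses on something with over 40 N, if the wrist force passes 120 N, or if a joint passes its speed limit or range.

## Robot

A 6-joint arm with a two-finger parallel gripper is mounted at the origin on the work surface. World frame = base frame: x ahead of the robot, y to its left, z up, the work surface at z = 0. Lengths are in mm, angles in rad, forces in N, time in s.
With the tool pointing down it reaches from about 375 to 975 mm from the base axis. Payload 3.8 kg.
Tool frame: the origin (TCP) lies midway between the tips of the shut fingers; the grasp point (between the pads) lies robot.grip_depth behind it (robot.grip_depth is the distance from the TCP to the grasp point, in mm); z points along the fingers, y is the line along which they close (so a half turn about z gives the same grasp; the last joint's range is limited). The gripper opens to 85 mm and grips with 20 to 120 N. Pads are 22 mm wide; open, the fingers measure 114 mm over their backs; the gripper's body (76 mm by 85 mm) begins 54 mm behind the grasp point. The pads swing forward as they close: fully open they stand 13 mm farther back than shut.
Start: joints at [1.083, 0.264, 1.604, -0, 1.274, -0.037], TCP at [294.085, 607.562, 231.28] pointing down, gripper open.
Joint ranges: [-2.63, 2.63], [-0.94, 2.18], [0.31, 2.57], [-1.31, 4.45], [0, 2.66], [-2.55, 2.55]. Speed limits (rad/s): [2.57, 2.57, 3.14, 3.14, 3.14, 3.14].

## Interface

Orientations are given as a rotation vector (axis times angle).
In Python, from plant import robot, effector, kin, status, capture, job gives the robot as it stands. Calls block until the motion is done:
- robot.movep(position, orientation): joint-space move of the TCP to a pose.
- robot.line_to(position, ori=None, speed=150): straight line of the TCP; ori=None keeps the orientation; speed is the mean speed in mm/s.
- robot.set_joints(angles): joint-space move.
- effector.gripper_to(opening, f_grip=None): finger opening in mm; f_grip is the grip in N (None keeps the last); returns when the fingers have stopped.
- robot.pause(seconds).
- kin.inverse_kinematics(position, orientation): joint angles nearest the present ones, or None.
- status.observe(): the state.
- capture(name): name is "side" or "top"; returns a dict with "color" (420x560x3 uint8, red, green, blue), "camera_matrix" (3x3 intrinsics, pixels), "dist_coeffs" ([k1, k2, p1, p2, k3] as OpenCV has them; the pictures are not rectified), "eye" and "orientation" of the camera in the world. Camera axes: x right, y down, z forward; pixel columns grow to the right and rows downward; lengths in mm; the calibration is good to about 2 mm. A picture is of the moment at which its call begins. There is no depth.
A pose or a line that the arm cannot do raises robot.MotionError and nothing moves.
- job.job_done(): hands the job in; it is judged then, once.
The state is a dict: "t": time; "qpos": joint angles; "qvel": joint speeds; "tau": joint torques, N m; "ee_pos": TCP position; "eef_rot": TCP orientation; "force": force on the tool from outside, world axes, zero at the start; "ft_torque": the same for the moment, N m; "grip_width": finger opening in mm; "gripper_force": force on a finger pad.
Only numpy, scipy, OpenCV 4.12 (cv2) and the standard library are available. Lean on these libraries where they do the work, as an engineer would, in place of code of your own. Each camera call takes 0.05 s, during which the arm holds its last target. There are 200 camera calls.

## Working session

There is one attempt and no reset: what is moved stays moved. The work goes in short steps, each a Python script; the robot and the scene stay as the last script left them, time stands still between calls to the robot, and variables do not carry over. Pictures are saved under pics/ and viewed, at most 14 in all, crops included, and the job is handed in when it is done.

```bash
mkdir -p pics; ls; python3 - <<'E'
from plant import robot, effector, kin, status, capture, job
import cv2,numpy as np
for n in("top","side"):
    c=capture(n); cv2.imwrite(f"pics/{n}0.png",c["color"][:,:,::-1]); print(n,c["camera_matrix"],c["dist_coeffs"],c["eye"],c["orientation"])
s=status.observe(); print(s["t"],s["ee_pos"],s["eef_rot"],robot.grip_depth)
E
```

```text
pics
top [[398.02812815   0.         271.73524156]
 [  0.         398.02812815 208.63671845]
 [  0.           0.           1.        ]] [0.02594431 0.         0.         0.         0.        ] [ 368.14585984   31.28002441 1014.49982051] [-2.18980327  1.99460685 -0.22134761]
side [[426.30150765   0.         288.3842172 ]
 [  0.         426.30150765 207.29480167]
 [  0.           0.           1.        ]] [-0.04962682  0.          0.          0.          0.        ] [ 157.95673584 -499.54341628  482.97482721] [-2.03292612  0.67097264 -0.35891483]
0.1 [293.79356612 606.95974834 230.06795823] [-0.70207089 -3.0616183   0.00312792] 18.700000000000003
```

View pics/top0.png

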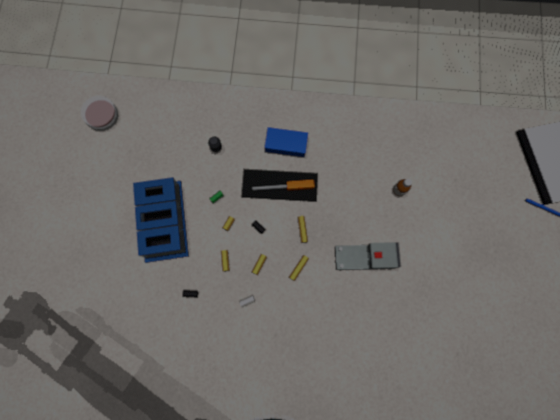

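View pics/side0.png

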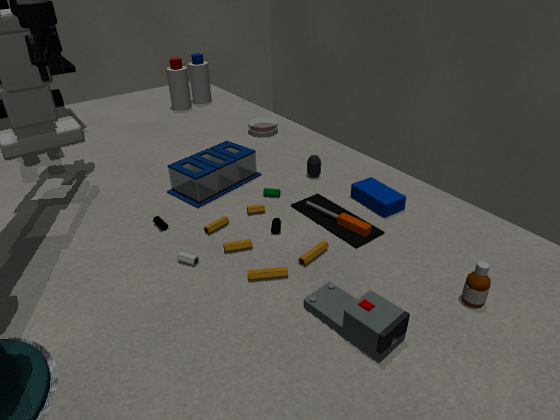

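Top view: 5 brass pieces at (229,223), (225,261), (259,264), (303,229) and (299,267). The black (259,227), (190,293), green (217,197) and white (247,300) ones are decoys. The drift is at (285,186) with its pin pointing left, the bracket at (367,256) with the ledge to the left and the rear plate at (398,255), and the rack at (160,220). I'll measure these now.

```bash
cat > h.py <<'E'
from plant import robot, effector, kin, status, capture, job
import cv2,numpy as np
from scipy.spatial.transform import Rotation as R
def proj(c,px,z):
    px=np.asarray(px,float).reshape(-1,1,2)
    u=cv2.undistortPoints(px,c["camera_matrix"],np.array(c["dist_coeffs"])).reshape(-1,2)
    d=R.from_rotvec(c["orientation"]).apply(np.c_[u,np.ones(len(u))]); e=np.array(c["eye"])
    return (e+d*((z-e[2])/d[:,2])[:,None])[:,:2]
def mask(c,lo,hi):
    hsv=cv2.cvtColor(c["color"],cv2.COLOR_RGB2HSV); return cv2.inRange(hsv,np.array(lo),np.array(hi))
def blobs(m,amin=25):
    cs,_=cv2.findContours(m,cv2.RETR_EXTERNAL,cv2.CHAIN_APPROX_NONE)
    return [k for k in cs if cv2.contourArea(k)>=amin]
def axis(c,k,z):
    """centre, yaw, length, width (mm) of a filled blob on plane z"""
    m=np.zeros(c["color"].shape[:2],np.uint8); cv2.drawContours(m,[k],-1,255,-1)
    v,u=np.nonzero(m); p=proj(c,np.c_[u,v],z); mu=p.mean(0)
    w,V=np.linalg.eigh(np.cov((p-mu).T)); a=np.arctan2(V[1,1],V[0,1])
    l=np.sqrt(12*w)
    return mu,a,l[1],l[0],(u.mean(),v.mean())
BRASS=([18,110,60],[32,255,255]); ORANGE=([5,150,80],[16,255,255]); BLUE=([105,120,40],[125,255,255]); RED=([0,150,60],[4,255,255])
def down(yaw):
    """tool down; finger closing line (tool y) at angle yaw+90, so object axis at yaw"""
    x=np.array([np.cos(yaw),np.sin(yaw),0]); z=np.array([0,0,-1.]); y=np.cross(z,x)
    return R.from_matrix(np.c_[x,y,z]).as_rotvec()
E
python3 - <<'E'
from h import *
np.set_printoptions(precision=1,suppress=True)
c=capture("top")
for n,r,z in(("brass",BRASS,12),("orange",ORANGE,25),("blue",BLUE,69),("red",RED,52)):
    for k in blobs(mask(c,*r),4):
        mu,a,l,w,px=axis(c,k,z); print(n,mu,round(np.degrees(a)),round(l),round(w),np.round(px))
im=cv2.convertScaleAbs(c["color"][:,:,::-1],alpha=1.5)
a=cv2.resize(im[165:275,130:230],None,fx=4,fy=4,interpolation=cv2.INTER_CUBIC); b=cv2.resize(im[165:275,320:420],None,fx=4,fy=4,interpolation=cv2.INTER_CUBIC)
cv2.imwrite("pics/c1.png",np.hstack([a,b]))
E
```

```text
brass [454.3 -22.3] 151 65 15 [298. 267.]
brass [453.2  77.2] 157 49 15 [259. 264.]
brass [454.4 163.2] -169 49 15 [225. 260.]
brass [550.1 165.9] 157 34 15 [228. 223.]
brass [552.4 -24.5] -168 65 15 [302. 229.]
orange [667.5  -8.5] 100 68 20 [300. 184.]
blue [ 649.9 -591.3] 68 80 8 [543. 207.]
blue [496.4 283.4] 173 219 84 [174. 236.]
blue [540.2 333.4] -166 181 99 [156. 217.]
blue [764.7  37.5] 87 103 59 [286. 141.]
red [ 499.7 -208.2] 105 16 13 [378. 254.]
```

View pics/c1.png

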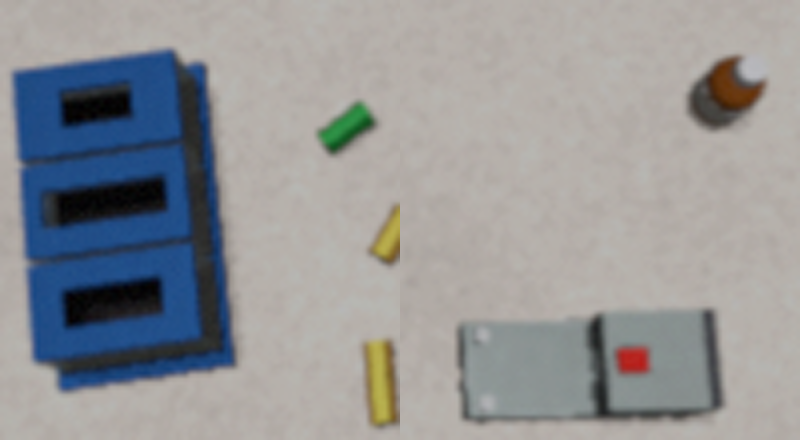

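Crop: the slots from far to near are short (crop 96,104), long (108,200) and medium (112,302). The housing's rear edge is at crop (716,360), its ledge end at (464,369), and the red pad at (633,360). Next I'll cross-check with the side view.

```bash
python3 - <<'E'
from h import *
np.set_printoptions(precision=1,suppress=True)
t=capture("top"); s=capture("side")
for k in blobs(mask(s,*BRASS),25):
    mu,a,l,w,px=axis(s,k,10); print("side brass",mu,round(np.degrees(a)),round(l),np.round(px))
for k in blobs(mask(s,*RED),8):
    mu,a,l,w,px=axis(s,k,52); print("side red",mu,px)
for k in blobs(mask(s,*ORANGE),40):
    mu,a,l,w,px=axis(s,k,18); print("side orange",mu,round(np.degrees(a)),px)
# lid
k=max([k for k in blobs(mask(t,*BLUE),200) if cv2.boundingRect(k)[0]<200],key=lambda k:cv2.contourArea(k)if cv2.boundingRect(k)[0]<140 else 0)
r=cv2.minAreaRect(proj(t,k,69).astype(np.float32)); print("lids",r)
f=lambda X,Y,ox:[ox+(X+.5)/4-.5,165+(Y+.5)/4-.5]
q=[f(14,72,130),f(174,51,130),f(200,343,130),f(36,362,130)]; p=proj(t,q,69); print(p,p.mean(0))
# slots in the top picture (near top-edges) : dark centre
for X,Y in((96,104),(108,200),(112,302)): print("slot",proj(t,[f(X,Y,130)],69))
e0=proj(t,[f(712,312,320),f(720,408,320),f(716,360,320)],52); e1=proj(t,[f(460,323,320),f(468,415,320),f(464,369,320)],18)
print("bracket",e0,e1,np.linalg.norm(e0[2]-e1[2]))
print("tip",proj(t,[[252.5,188]],15))
im=cv2.convertScaleAbs(s["color"][:,:,::-1],alpha=1.6)
a=cv2.resize(im[135:205,160:270],(800,509),interpolation=cv2.INTER_CUBIC)
b=cv2.resize(im[270:365,295:415],(760,600),interpolation=cv2.INTER_CUBIC)
cv2.imwrite("pics/c2.png",a);cv2.imwrite("pics/c3.png",b)
E
```

```text
side brass [455.  -21.7] 152 68 [267. 273.]
side brass [556.4 -23.8] -165 70 [314. 251.]
side brass [455.   78.3] 160 52 [238. 245.]
side brass [457.8 165.7] -162 54 [217. 223.]
side brass [552.  168.3] 162 37 [256. 208.]
side red [ 501.2 -206. ] (np.float64(366.19607843137254), np.float64(304.4901960784314))
side red [ 925.9 1457.1] (np.float64(174.94444444444446), np.float64(59.44444444444444))
side orange [675.2  -2.3] 100 (np.float64(354.37373737373736), np.float64(220.75252525252526))
lids ((541.8369140625, 333.78033447265625), (181.45785522460938, 99.72398376464844), 13.810613632202148)
[[619.1 404.2]
 [641.7 308. ]
 [463.3 265.5]
 [443.3 360.4]] [541.8 334.5]
slot [[603.5 350.6]]
slot [[544.4 333.7]]
slot [[482.8 321.4]]
bracket [[ 555.7 -491.9]
 [ 498.4 -494.5]
 [ 526.8 -493.2]] [[ 540.6 -356. ]
 [ 483.8 -360.9]
 [ 512.  -358.5]] 135.57405355576344
tip [[647.8 113.4]]
```

View pics/c2.png

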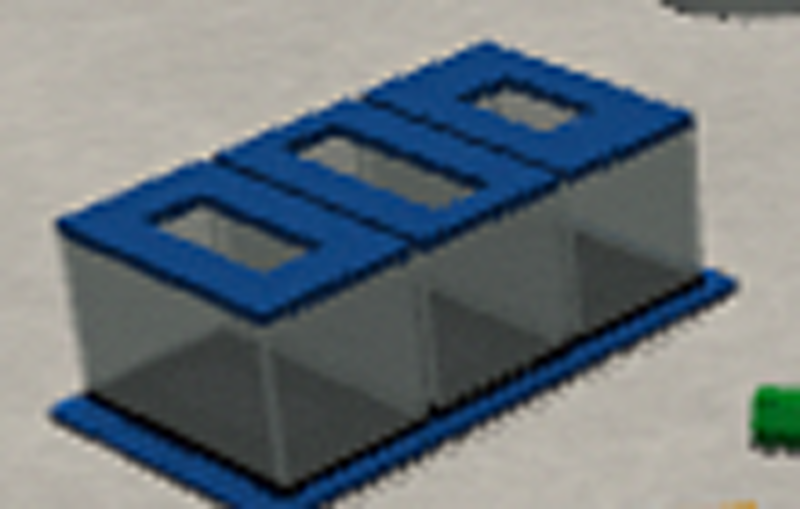

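View pics/c3.png

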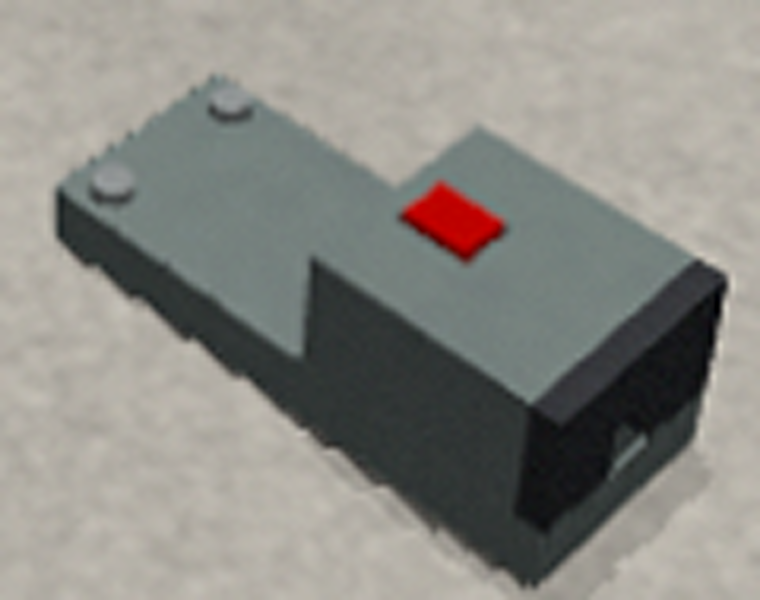

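Side crops: lid corners are at c2 (488,42), (692,120), (265,320) and (60,222), and the slot order is confirmed. The access hole shows at c3 (627,450), with two screws near the ledge end. My top-crop x offset for the bracket was wrong, so I'm recomputing it.

```bash
python3 - <<'E'
from h import *
np.set_printoptions(precision=1,suppress=True)
t=capture("top"); s=capture("side")
g=lambda X,Y,ox,oy,sc:[ox+(X+.5)/sc-.5,oy+(Y+.5)/sc-.5]
p=proj(s,[g(x,y,160,135,800/110) for x,y in((488,42),(692,120),(265,320),(60,222))],69); print("lid side",p,p.mean(0), np.linalg.norm(p[0]-p[1]),np.linalg.norm(p[1]-p[2]))
f=lambda X,Y:g(X-400,Y,320,165,4)
top=lambda z,*q:proj(t,[f(*a) for a in q],z)
sid=lambda z,*q:proj(s,[g(*a,295,270,760/120) for a in q],z)
print("rear top", top(52,(712,312),(720,408)),"side",sid(52,(725,280),(535,405)))
print("ledge end top",top(18,(460,323),(468,415)),"side",sid(18,(215,78),(60,190)))
print("hole lower edge side z18", sid(18,(628,465)))
# red corners
for c in(t,s):
  k=max([k for k in blobs(mask(c,*RED),8) if cv2.boundingRect(k)[1]>100],key=cv2.contourArea); print("red",axis(c,k,52))
print("tip",proj(t,[[252.5,188]],15),proj(s,[[307,204]],15))
print(status.observe()["t"])
E
```

```text
lid side [[619.6 406.4]
 [640.1 306.3]
 [466.  262.4]
 [444.  362. ]] [542.4 334.3] 102.15045748305049 179.56115865604662
rear top [[ 533.  -254.4]
 [ 475.6 -260.3]] side [[ 535.4 -254.6]
 [ 476.7 -254.3]]
ledge end top [[ 517.1 -108. ]
 [ 460.4 -116.2]] side [[ 516.2 -109.1]
 [ 459.4 -117.4]]
hole lower edge side z18 [[ 505.6 -259.1]]
red (array([ 499.7, -208.2]), np.float64(1.8382970318030822), np.float64(15.769258805332804), np.float64(13.458702535972535), (np.float64(378.0), np.float64(254.5)))
red (array([ 501.3, -206.1]), np.float64(1.5928737648347022), np.float64(19.28525730334051), np.float64(14.931935394400915), (np.float64(366.2621359223301), np.float64(304.5145631067961)))
tip [[647.8 113.4]] [[643.5 108.9]]
0.35
```

```bash
cat >> h.py <<'E'
def ori(yaw,near=None):
    """of the two equal grasps, the one with the last joint nearer the middle"""
    return down(yaw)
def best(pos,yaw):
    c=[]
    for y in(yaw,yaw+np.pi):
        q=kin.inverse_kinematics(pos,down(y))
        if q is not None: c.append((abs(q[5]),y))
    return down(min(c)[1])
def ax(a): return np.array([np.cos(a),np.sin(a),0])
def st():
    s=status.observe(); print("t %.1f w %.1f gf %.1f F"%(s["t"],s["grip_width"],s["gripper_force"]),np.round(s["force"],1),"p",np.round(s["ee_pos"],1)); return s
BO=np.array([501.6,-220.8,0]); BY=np.radians(96.7); BX=ax(BY)
E
python3 - <<'E'
from h import *
y=np.radians(99.3); p=np.array([667.5,-8.5,0])
o=best(p+[0,0,100],y)
robot.movep(p+[0,0,120],o); effector.gripper_to(45); 
robot.line_to(p+[0,0,9],o,150); s=st()
effector.gripper_to(15,80); st()
robot.line_to(p+[0,0,110]); s=st()
hp=BO+BX*(-38-12-125)+[0,0,20]
# turn to the bore's direction
d=BY-y; R0=R.from_rotvec(o); o2=(R.from_rotvec([0,0,d])*R0).as_rotvec()
robot.line_to(hp+[0,0,90],o2,200); robot.line_to(hp+[0,0,12],o2,120); st()
np.save("o2.npy",o2)
for n in("top","side"):
    c=capture(n); cv2.imwrite(f"pics/{n}1.png",c["color"][:,:,::-1])
im=cv2.convertScaleAbs(cv2.imread("pics/side1.png")[250:400,300:500],alpha=1.8); a=cv2.resize(im,(800,600),interpolation=cv2.INTER_CUBIC); cv2.imwrite("pics/c4.png",a)
E
```

```text
t 4.3 w 44.8 gf 0.0 F [-0.1 -0.1 -0.1] p [668.5  -8.6  10. ]
t 4.7 w 17.9 gf 81.2 F [-0.5 -0.3  5.4] p [669.1  -8.5  11. ]
t 5.5 w 17.6 gf 80.3 F [ 0.2  0.7 -1.2] p [666.4  -8.5 108.8]
t 8.5 w 18.0 gf 80.3 F [ 0.5  0.4 -0.5] p [ 522.6 -394.9   32.5]
```

View pics/c4.png

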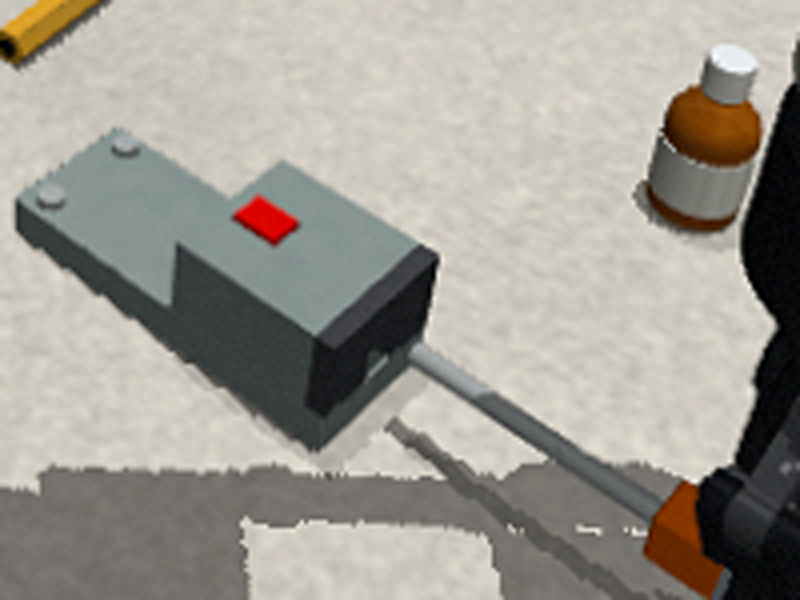

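Side crop: the pin tip is at c4 (413,350), close to the rear plate and still 12 mm high. The hole is at (377,363). Next the top view.

```bash
python3 - <<'E'
import cv2
im=cv2.convertScaleAbs(cv2.imread("pics/top1.png")[220:300,350:457],alpha=1.8); cv2.imwrite("pics/c5.png",cv2.resize(im,None,fx=7,fy=7,interpolation=cv2.INTER_CUBIC))
E
```

```text
(no output)
```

View pics/c5.png

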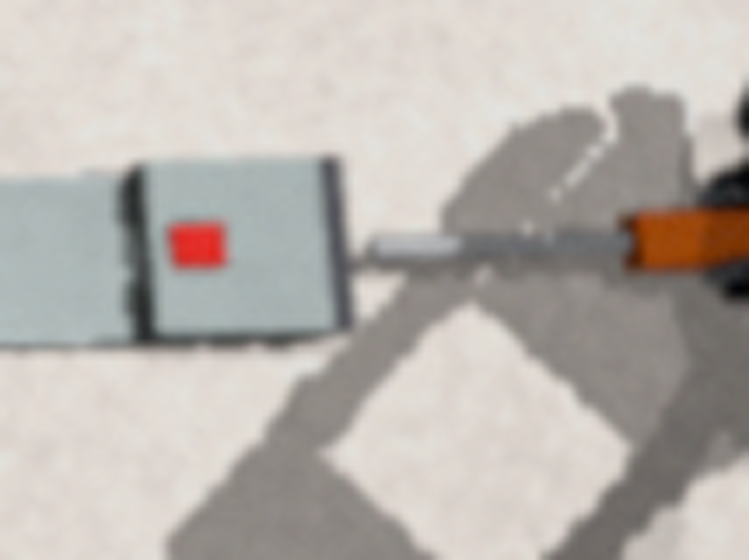

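Top crop: the tip is at c5 (370,249) and the pin root at (632,243), nearly in line with the bore. Measuring both against the bore line.

```bash
python3 - <<'E'
from h import *
np.set_printoptions(precision=1,suppress=True)
t=capture("top"); s=capture("side")
g=lambda X,Y,ox,oy,sc:[ox+(X+.5)/sc-.5,oy+(Y+.5)/sc-.5]
N=np.array([-BX[1],BX[0]])
for n,p in(("top tip",proj(t,[g(370,249,350,220,7)],38)),("top root",proj(t,[g(632,243,350,220,7)],38)),("side tip",proj(s,[g(413,350,300,250,4)],38)),("side root",proj(s,[g(650,512,300,250,4)],38))):
    d=p[0]-BO[:2]; print(n,p[0],"along",d@BX[:2],"lateral",d@N)
d=st()["ee_pos"][:2]-BO[:2]; print(d@BX[:2],d@N)
# triangulate tip height
def ray(c,px):
    a=proj(c,[px],0)[0]; b=proj(c,[px],100)[0]; return np.r_[a,0],np.r_[b-a,100.]
A,u=ray(t,g(370,249,350,220,7)); B,v=ray(s,g(413,350,300,250,4))
k=np.linalg.lstsq(np.c_[u,-v],B-A,rcond=None)[0]; print("tri",A+k[0]*u,B+k[1]*v)
E
```

```text
top tip [ 505.7 -270.8] along -50.13501521754024 lateral 1.74634905727307
top root [ 516.4 -360.8] along -140.77166900356872 lateral 1.6050620653472083
side tip [ 507.8 -270.1] along -49.65355533997985 lateral -0.4537635799913301
side root [ 516.3 -356.9] along -136.87069049937625 lateral 1.2686312538749436
t 8.7 w 17.8 gf 80.3 F [ 0.9  0.4 -1.2] p [ 522.8 -395.2   33.3]
-175.72598691582596 -0.7079191760410206
tri [ 505.5 -270.3   39.5] [ 506.4 -271.    39.9]
```

Tip and hole agree to within about 1 mm in both views. Inserting, with force checks.

```bash
python3 - <<'E'
from h import *
o=np.load("o2.npy")
P=lambda tip,z=19.5: BO+BX*(tip-125)+[0,0,z]
robot.line_to(P(-50),o,60); st()
for x in(-42,-34,-26,-10,10,30,47):
    robot.line_to(P(x),o,50); s=st()
    if np.linalg.norm(s["force"])>25: print("STOP",x); break
for n in("top","side"):
    c=capture(n); cv2.imwrite(f"pics/{n}2.png",c["color"][:,:,::-1])
a=cv2.resize(cv2.convertScaleAbs(cv2.imread("pics/side2.png")[240:390,270:470],alpha=1.8),(800,600),interpolation=cv2.INTER_CUBIC); cv2.imwrite("pics/c6.png",a)
E
```

```text
t 9.1 w 17.7 gf 80.3 F [-0.1 -0.  -0.6] p [ 521.3 -394.    18.4]
t 9.4 w 18.1 gf 80.3 F [ 0.4 -0.3 -0.8] p [ 521.1 -386.2   19.6]
t 9.7 w 17.9 gf 80.3 F [ 0.7 -0.1 -1.6] p [ 520.1 -378.3   19.5]
t 10.0 w 17.9 gf 80.3 F [ 0.1  0.6 -1.3] p [ 519.3 -370.5   19.6]
t 10.4 w 17.6 gf 80.3 F [ 0.8 -1.6 -1.2] p [ 517.3 -354.4   19.5]
t 11.0 w 17.8 gf 80.3 F [ 0.8  0.1 -0.5] p [ 514.7 -334.1   19.3]
t 11.5 w 18.0 gf 80.3 F [ 0.9  0.3 -0.5] p [ 512.2 -314.3   19.1]
t 12.0 w 17.8 gf 80.3 F [ 0.  -0.  -0.8] p [ 510.6 -297.9   19.5]
```

View pics/c6.png

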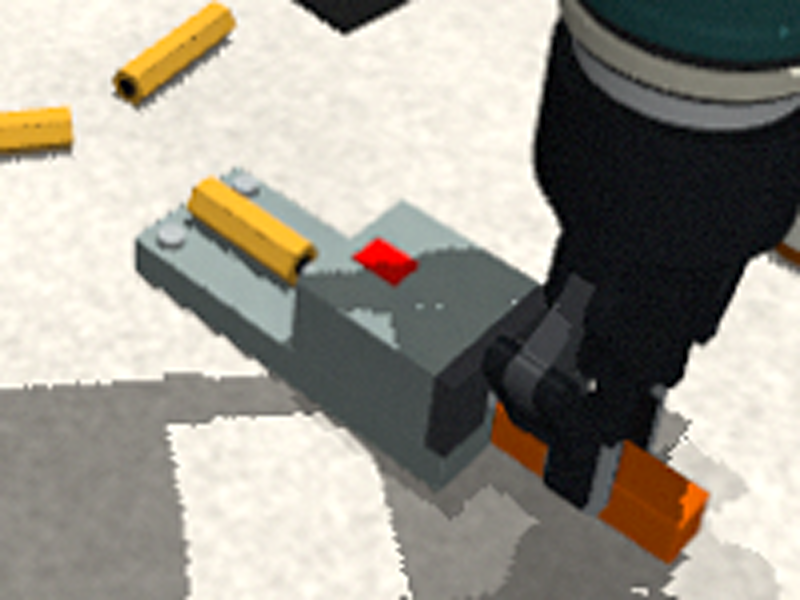

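The stuck stand-off lies on the ledge at c6 (250,230), clear of the bore. Withdrawing and laying the drift back on its mat.

```bash
python3 - <<'E'
from h import *
o=np.load("o2.npy")
P=lambda tip,z=19.5: BO+BX*(tip-125)+[0,0,z]
robot.line_to(P(-55),o,150); st()
robot.line_to(P(-60,110),o,200)
y=np.radians(99.3); p=np.array([667.5,-8.5,0]); o1=(R.from_rotvec([0,0,y-BY])*R.from_rotvec(o)).as_rotvec()
robot.line_to(p+[0,0,110],o1,250); robot.line_to(p+[0,0,25],o1,150); robot.line_to(p+[0,0,9.5],o1,40); st()
effector.gripper_to(40); robot.line_to(p+[0,0,130],o1,200); st()
robot.movep([480,-120,250],best([480,-120,250],BY))
robot.movep([560,-330,300],best([560,-330,300],BY))
np.set_printoptions(precision=1,suppress=True)
for n in("top","side"):
    c=capture(n); cv2.imwrite(f"pics/{n}3.png",c["color"][:,:,::-1])
    for k in blobs(mask(c,*BRASS),25)+blobs(mask(c,*ORANGE),60):
        mu,a,l,w,px=axis(c,k,12); print(n,mu,round(np.degrees(a)),round(l),np.round(px))
E
```

```text
t 13.0 w 17.8 gf 80.3 F [-0.3  0.5 -1.5] p [ 522.1 -398.9   19. ]
t 16.6 w 17.8 gf 81.4 F [-2.  -0.7  7.2] p [668.5  -8.5  11. ]
t 17.7 w 39.8 gf 0.0 F [-0.3 -0.5 -0.4] p [666.6  -8.5 128.8]
top [454.3 -22.3] 151 65 [298. 267.]
top [453.4  77.1] 157 50 [259. 264.]
top [ 492.9 -148.6] 97 52 [350. 257.]
top [454.4 163.1] -169 49 [225. 260.]
top [549.9 165.9] 157 33 [228. 223.]
top [552.6 -24.4] -168 66 [302. 229.]
top [670.8  -9.4] 100 70 [300. 184.]
side [ 502.8 -131.6] 93 55 [331. 296.]
side [453.7 -23.7] 152 68 [267. 273.]
side [554.7 -25.8] -166 70 [314. 251.]
side [453.7  75.9] 160 52 [238. 245.]
side [456.3 162.8] -163 53 [217. 224.]
side [550.3 165.4] 162 36 [256. 208.]
side [681.3   4.1] 99 72 [354. 221.]
```

View pics/top3.png

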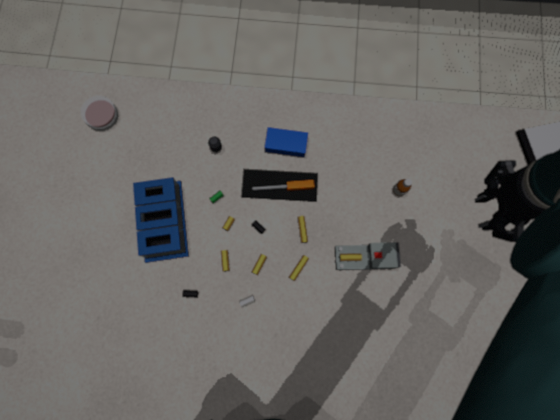

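The drift is back on its mat at (300,184), and the freed stand-off is on the ledge at (350,257). Next I'll sort it first, then check.

```bash
cat >> h.py <<'E'
RC=np.array([542.0,334.0,0]); RY=np.radians(13.8); SY=RY+np.pi/2
SLOT={36:RC+62*ax(RY),68:RC,52:RC-62*ax(RY)}
def pick(p,yaw,z0=0,f=50):
    p=np.array([p[0],p[1],z0]); o=best(p+[0,0,60],yaw)
    robot.movep(p+[0,0,110],o); effector.gripper_to(42); robot.line_to(p+[0,0,3],o,150)
    effector.gripper_to(8,f); robot.line_to(p+[0,0,130],o,200)
    return st()
def place(L,dx=0):
    """dx: part centre ahead of TCP along the held axis"""
    p=SLOT[L]; o=best(p+[0,0,100],SY)
    robot.movep(p+[0,0,160],o); robot.line_to(p+[0,0,85],o,150); s=st()
    if s["grip_width"]<13: print("LOST"); return False
    robot.line_to(p+[0,0,70.5],o,40); st()
    effector.gripper_to(32); robot.pause(.2); robot.line_to(p+[0,0,150],o,200); return True
def find(verbose=True):
    """brass pieces off the rack, from both views: list (xy, yaw, length, n views)"""
    out=[]
    for n in("top","side"):
        c=capture(n)
        for k in blobs(mask(c,*BRASS),40):
            mu,a,l,w,px=axis(c,k,11)
            if l<28 or w>30 or np.linalg.norm(mu-RC[:2])<140 : continue
            for e in out:
                if np.linalg.norm(e[0]-mu)<12 and e[3]==1: e[0]=(e[0]+mu)/2; e[3]=2; break
            else: out.append([mu,a,l+(3 if n=="top" else 0),1])
    if verbose:
        for e in out: print("found",np.round(e[0],1),round(np.degrees(e[1])),round(e[2]),e[3])
    return out
E
python3 - <<'E'
from h import *
s=pick([492.7,-148.5],BY,18)
if s["grip_width"]>13: place(52)
robot.movep([480,60,300],best([480,60,300],SY))
for n in("top","side"):
    c=capture(n); cv2.imwrite(f"pics/{n}4.png",c["color"][:,:,::-1])
t,s_=[cv2.convertScaleAbs(cv2.imread(f"pics/{n}4.png"),alpha=1.7) for n in("top","side")]
a=cv2.resize(t[165:275,120:220],(400,440));b=cv2.resize(s_[130:230,155:255],(400,440));cv2.imwrite("pics/c7.png",np.hstack([a,b]))
find()
E
```

```text
t 23.0 w 15.8 gf 48.9 F [-0.6 -0.7 -0.8] p [ 491.7 -148.1  146.8]
t 25.3 w 15.8 gf 48.9 F [0.  0.  0.1] p [482.4 319.   85.4]
t 25.8 w 15.7 gf 48.9 F [ 0.1 -0.1 -0.8] p [481.5 319.1  70.2]
found [449.5  79.8] 171 34 2
found [484.1 149.7] -171 53 2
found [454.4 -22.7] 152 68 1
found [555.2 -25.1] -165 70 1
found [550.9 166.8] 164 37 1
```

View pics/c7.png

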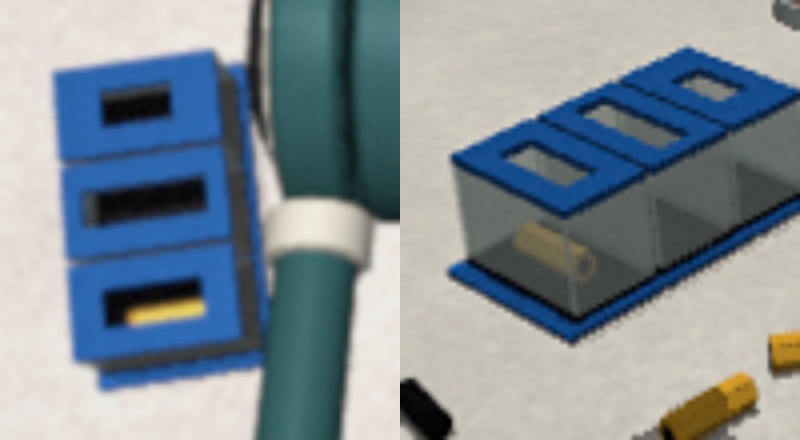

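The freed stand-off is in the medium compartment (yellow in the lower-left slot of both views). The medium at (454,163) was knocked to about (484,150). I'll park clear of the view, re-measure and do the long ones.

```bash
python3 - <<'E'
from h import *
def near(F,p,L):
    e=min(F,key=lambda e:np.linalg.norm(e[0]-p)); print("use",np.round(e[0],1),round(np.degrees(e[1])),round(e[2])); 
    assert np.linalg.norm(e[0]-p)<60 and abs(e[2]-L)<7; return e
q=[500,-330,300]
robot.movep(q,best(q,BY)); F=find()
for p,L in(([454,-22],68),([553,-25],68)):
    e=near(F,p,L); s=pick(e[0],e[1])
    if s["grip_width"]<13: print("MISS"); break
    if not place(L): break
    q=[500,-330,300]; robot.movep(q,best(q,BY)); F=find()
E
```

```text
found [454.3 -22.5] 151 68 2
found [453.8  77.2] 157 52 2
found [483.6 149.8] -171 52 2
found [550.7 166.4] 157 37 2
found [554.2 -24.6] -168 69 2
use [454.3 -22.5] 151 68
t 33.4 w 15.7 gf 48.9 F [-0.3 -0.6 -1.9] p [453.2 -22.4 128.9]
t 35.5 w 16.1 gf 48.9 F [-0.2  0.5 -0.5] p [542.5 333.7  85.5]
t 36.0 w 15.5 gf 49.0 F [ 0.7  0.5 -0.3] p [541.8 334.   70.3]
found [453.8  77.2] 157 52 2
found [483.7 149.8] -171 52 2
found [550.7 166.4] 157 37 2
found [554.2 -24.6] -168 69 2
use [554.2 -24.6] -168 69
t 43.5 w 15.8 gf 48.8 F [-0.6  0.5 -1.5] p [553.  -24.5 128.8]
t 45.5 w 15.8 gf 48.8 F [ 0.3 -0.3 -1. ] p [542.6 333.7  85.4]
t 46.1 w 15.7 gf 48.9 F [ 0.7 -0.4 -0.6] p [541.8 334.   70.3]
found [453.8  77.2] 157 52 2
found [483.6 149.8] -171 52 2
found [550.7 166.4] 157 37 2
```

```bash
python3 - <<'E'
from h import *
def near(F,p,L):
    e=min(F,key=lambda e:np.linalg.norm(e[0]-p)); print("use",np.round(e[0],1),round(np.degrees(e[1])),round(e[2])); 
    assert np.linalg.norm(e[0]-p)<60 and abs(e[2]-L)<7; return e
F=find(0)
for p,L in(([551,166],36),([484,150],52),([454,77],52)):
    e=near(F,p,L); s=pick(e[0],e[1])
    if s["grip_width"]<13: print("MISS"); break
    if not place(L): break
    q=[500,-330,300]; robot.movep(q,best(q,BY)); F=find()
t,s=[cv2.convertScaleAbs(capture(n)["color"][:,:,::-1],alpha=1.7) for n in("top","side")]
a=cv2.resize(t[165:275,120:220],(400,440));b=cv2.resize(s[130:230,155:255],(400,440));cv2.imwrite("pics/c8.png",np.hstack([a,b])); cv2.imwrite("pics/side8.png",s)
E
```

```text
use [550.7 166.4] 157 37
t 53.9 w 15.4 gf 48.8 F [-0.1 -0.5 -1.9] p [549.6 166.1 128.7]
t 55.7 w 15.6 gf 48.8 F [0.2 0.2 0.5] p [602.6 348.6  85.4]
t 56.2 w 15.8 gf 49.0 F [-0.4 -0.2 -0.3] p [602.  348.7  70.3]
found [453.8  77.2] 157 52 2
found [483.6 149.9] -171 52 2
use [483.6 149.9] -171 52
t 64.0 w 15.9 gf 48.7 F [-0.9 -0.6 -1.3] p [482.6 149.6 128.9]
t 66.2 w 15.6 gf 48.7 F [ 0.8 -0.  -1.4] p [482.2 319.3  85.4]
t 66.7 w 15.8 gf 48.7 F [-0.5 -0.2 -0.5] p [481.6 319.1  70.2]
found [453.8  77.2] 157 52 2
use [453.8  77.2] 157 52
t 74.1 w 15.3 gf 48.8 F [ 0.2 -0.5 -1. ] p [452.8  77.  129. ]
t 76.0 w 16.0 gf 48.8 F [ 0.7 -0.2 -0.2] p [482.3 319.   85.4]
t 76.5 w 15.7 gf 48.8 F [-0.3 -0.7 -0.4] p [481.6 319.1  70.3]
```

View pics/c8.png

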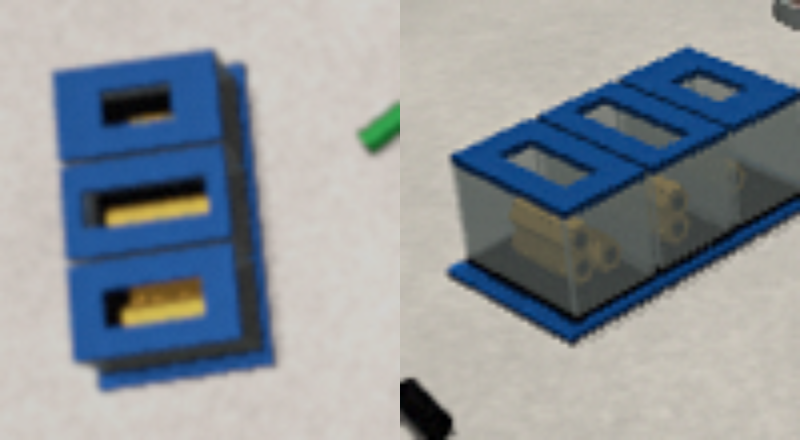

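View pics/side8.png

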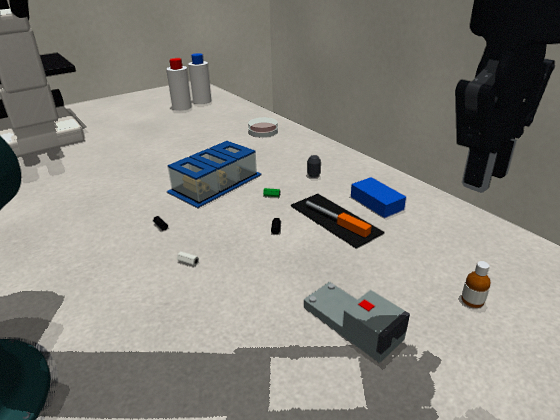

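All six are under the lids: three medium, two long, one short. No brass is left on the bench, the drift is on its mat at (340,215) in the side view, and the bystanders haven't moved. Handing in.

```bash
python3 -c "
from plant import job; print(job.job_done())"
```

```text
the job is handed in; nothing more can be done
None
```

I pushed the stuck stand-off out, laid the drift back on its mat, sorted all six stand-offs by length (three medium, two long, one short) into their gauge boxes, and handed the job in at about 80 s; no verdict was returned.

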